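# Roll the culture tube onto the exposure line and start the timer

### The arm

A 7-joint arm with a two-finger parallel gripper is mounted at the origin on the work surface. World frame = base frame: x ahead of the robot, y to its left, z up, the work surface at z = 0. Lengths are in m, angles in rad, forces in N, time in s.
With the tool pointing down it reaches from about 0.35 to 0.775 m from the base axis. Payload 3.1 kg.
Tool frame: the origin (TCP) lies midway between the tips of the shut fingers; the grasp point (between the pads) lies 19 mm behind it; z points along the fingers, y is the line along which they close (so a half turn about z gives the same grasp; the last joint's range is limited). The gripper opens to 85 mm and grips with 20 to 120 N. Pads are 22 mm wide; open, the fingers measure 114 mm over their backs; the gripper's body (76 mm by 85 mm) begins 54 mm behind the grasp point. The pads swing forward as they close: fully open they stand 13 mm farther back than shut.
Start: joints at [1.254, 0.311, 0.014, 1.512, -0.004, 1.319, -0.027], TCP at [0.149, -0.529, 0.231] pointing down, gripper open.
Joint ranges: [-2.7, 2.7], [-0.3, 1.91], [-1.27, 1.3], [0.12, 2.57], [-1.44, 4.58], [0.2, 2.03], [-3.05, 3.05]. Speed limits (rad/s): [2.79, 2.79, 3.14, 3.14, 3.14, 3.14, 3.14].

### API

Orientations are given as a 3x3 rotation matrix whose columns are the frame's x, y, z axes.
In Python, from bench import manip, viewer, job, nets gives the robot as it stands.
- The arm moves only by the tool drive_tool, never from a script. Its argument "rows" is a list of rows, each an object of numbers: "x", "y", "z": the shift along the tool's x, y, z in m; "roll": the turn about the tool's z in degrees; "gripper": the gripper's target within -1 to 1 (fully open at 1, half-way at 0, shut at -1). A call has 1 to 8 rows; each row is the pose to reach, as a shift and turn from the pose commanded when the call began, along the tool's axes at that moment; what a row does not reach only later rows make up. A row lasts 1/12 s, in which the tool goes at most 41.7 mm and 7.16 degrees, less where a joint would pass 70% of its speed; a pose out of reach is approached as far as the arm can. A call with a gripper value outside its range is refused whole. The fingers move at their own pace and stop on an object; "grip_force" is the grip in N (left out, the last holds). Time passes only in rows, so rows that repeat a pose let the fingers close. It gives the time, the measured TCP pose, the force, the opening and the grip force at its end, in the units of the state.
- manip.get_state(): the state, without advancing time (a new reading comes with each control period).
- viewer.grab_frame(name): name is "scene" or "top" or "wrist"; returns a dict with "frame" (384x512x3 uint8, red, green, blue), "K" (3x3 intrinsics, pixels), "R" (3x3) and "t" (3): a world point X has camera coordinates R X + t; the wrist camera has in their place "hand_eye" (4x4, takes a point from camera to tool coordinates, whose origin is the TCP and whose axes are the flange's). Camera axes: x right, y down, z forward; pixel columns grow to the right and rows downward; lengths in m; the calibration is good to about 2 mm. The wrist camera is an equidistant fisheye: a pixel r from the principal point sees the ray r / f radians off the axis. A picture is of the moment at which its call begins: read the wrist's pose just before it. There is no depth.
- job.job_done(): hands the job in; it is judged then, once.
Trained networks look in a picture, given as the dict that the camera call returned (one of the last four; its "shot" number tells which), for a name from the list of things; names that differ only in an ending like _2 or _b are one class to them, and where a whole thing is asked for, a point or a joint stands for the part that bears it (a point fixed in the world has none). Each returns a list of dicts, best first, with "confidence" (0 to 1); they miss things now and then, are a little off and sometimes report something else, mostly with a low value. They report only what shows in the picture. A call takes as long as a camera call. They do not tell look-alikes from the thing itself.
- nets.cut_out(picture, name): "mask" (384x512 bool, what is visible of it) and "xy" ([column, row] in pixels, amid what is visible of it).
The state is a dict: "time": time; "joints": joint angles; "joint_vel": joint speeds; "joint_efforts": joint torques, N m; "tool_pos": TCP position; "eef_rot": TCP orientation; "contact_force": force on the tool from outside, world axes, zero at the start; "torque": the same for the moment, N m; "grip_width": finger opening in m; "gripper_force": force on a finger pad.
Only numpy, scipy, OpenCV 4.12 (cv2) and the standard library are available. Lean on these libraries where they do the work, as an engineer would, in place of code of your own. Each camera call takes 0.05 s, during which the arm holds its last target. There are 200 camera calls.

### The job

Push the top of the green culture tube sideways with the fingertips so that it rolls over along the light board and comes to rest lying on the black line, its middle over the line and parallel to it. Then press the red start button on the blue timer console all the way down and let it come up again. Do not lift the tube or let it off the board, and leave the amber tube and all the other glassware where they are.

Things in the scene. Friction and masses are not known exactly. Their poses are not given: they have to be found in the camera images.
- green_tube: green glass tube with white cap, lying on the board: a cylinder 36 mm across (cap too), 125 mm long, 110 g. Origin at its centre, 18 mm above the board; x along the tube to the cap; y, z turn as it rolls. Starts 78-115 mm to either side of the line, within 5 degrees of parallel. Friction 0.45: pushed from behind at or just above mid-height it rolls straight; let go slowly it stops within a few mm
- amber_tube: amber glass tube with a black cap, same size, lying on the other side of the line; must stay where it is. Origin at its centre, x axis along the tube
- line (a point): middle of the black line on the light board, at the board's top face. The line runs along x, 170 mm long, 6 mm wide; y lies across it, level; z up. The board is a fixed blue-edged white slab, 200 mm along the line by 360 mm across it, centred here; its top is 12 mm above the table
- start (a joint): travel of the red start button, m: 0 up, 0.006 fully down; a spring returns it, fully down takes about 5 N
- start_top (a point): centre of the top face of the red start button (30 mm across), 72 mm above the table when up; it is pressed straight down. It stands on a fixed blue console 140 by 110 mm, 50 mm high; the black dial on the console is only for show
- flask_a: larger conical flask, green glass, foil top, 92 mm across, 174 mm tall; origin under its centre; a bystander
- flask_b: smaller conical flask, green glass, foil top, 80 mm across, 150 mm tall; origin under its centre; a bystander
- bottle: clear bottle with blue cap, 64 mm across, 130 mm tall; origin under its centre; a bystander
- beaker: glass beaker, 72 mm across, 90 mm tall; origin under its centre; a bystander
- jar: amber jar, 56 mm across, 60 mm tall; origin under its centre; a bystander
- stopper: black rubber stopper, 38 mm across, 32 mm tall; origin under its centre; a bystander
There are look-alikes about, which are no part of the job. Leave any purple or yellow look-alike of the part that bears start alone.

How it is judged:
By the outcome, as a careful person would: the job done as asked, in the order asked, and still so for the second after the job is handed in, with the robot touching nothing.
It also fails if it takes over 48 s, if anything falls off the work surface, if the arm or the gripper's body presses on something with over 40 N, if the wrist force passes 120 N, or if a joint passes its speed limit or range.

## Working session

There is one attempt and no reset: what is moved stays moved. The work goes in short steps, Python scripts to look and compute and a tool call to move; the robot and the scene stay as the last step left them, time stands still between calls to the robot, and variables do not carry over. Pictures are saved under pics/ and viewed, at most 10 in all, crops included, and the job is handed in when it is done.

Besides the shell and the picture viewer there is one more tool, called after "Emit:" as name(argument=value, ...), one argument or row to a line, values as JSON. drive_tool: Moves the arm, as the interface text tells. Its arguments: {"type":"object","properties":{"rows":{"type":"array"},"grip_force":{"type":"number"}},"required":["rows"]}

```bash
mkdir -p pics; cat > h.py <<'E'
import numpy as np, cv2
from bench import manip, viewer, job, nets
def ray(p,uv,z):
    K,R,t=map(np.array,(p["K"],p["R"],p["t"]))
    d=R.T@np.linalg.inv(K)@np.array([uv[0],uv[1],1.]); c=-R.T@t
    return c+d*(z-c[2])/d[2]
def save(p,n): cv2.imwrite("pics/"+n,p["frame"][:,:,::-1])
E
python3 - <<'E'
from h import *
s=viewer.grab_frame("scene");t=viewer.grab_frame("top")
img=np.hstack([s["frame"],t["frame"]])
save(s,"s0.png");save(t,"t0.png")
Z=dict(green_tube=.03,amber_tube=.03,start=.072,flask_a=.08,bottle=.06,beaker=.05,jar=.03,stopper=.016)
for nm,p in(("scene",s),("top",t)):
  for n,z in Z.items():
    for d in nets.cut_out(p,n):
      print(nm,n,round(d["confidence"],2),np.round(d["xy"]),np.round(ray(p,d["xy"],z),3),d["mask"].sum())
st=manip.get_state();print(st["time"],st["tool_pos"],st["eef_rot"],st["grip_width"])
E
```

```text
scene green_tube 0.7 [267. 207.] [0.556 0.037 0.03 ] 389
scene amber_tube 0.89 [220. 236.] [ 0.583 -0.148  0.03 ] 545
scene amber_tube 0.71 [262. 204.] [0.536 0.036 0.03 ] 433
scene start 0.59 [315. 160.] [0.492 0.304 0.072] 15
scene flask_a 0.86 [268. 276.] [ 0.816 -0.166  0.08 ] 1821
scene flask_a 0.79 [326. 247.] [0.83  0.002 0.08 ] 1175
scene flask_a 0.54 [240. 231.] [ 0.65  -0.125  0.08 ] 4486
scene bottle 0.62 [363. 204.] [0.758 0.235 0.06 ] 886
scene beaker 0.84 [126. 287.] [ 0.618 -0.421  0.05 ] 1368
scene beaker 0.71 [221. 234.] [ 0.598 -0.154  0.05 ] 544
scene beaker 0.69 [241. 228.] [ 0.61  -0.095  0.05 ] 4414
scene beaker 0.48 [326. 249.] [0.812 0.023 0.05 ] 1134
scene beaker 0.48 [341. 226.] [0.778 0.12  0.05 ] 156
scene jar 0.85 [132. 250.] [ 0.482 -0.359  0.03 ] 504
scene stopper 0.74 [342. 228.] [0.759 0.148 0.016] 171
top green_tube 0.71 [268. 189.] [0.534 0.048 0.03 ] 385
top amber_tube 0.71 [323. 180.] [ 0.568 -0.133  0.03 ] 463
top start 0.6 [195. 273.] [0.265 0.273 0.072] 57
top start 0.55 [182. 204.] [0.48  0.319 0.072] 79
top flask_a 0.74 [328. 111.] [ 0.781 -0.139  0.08 ] 676
top flask_a 0.74 [273. 106.] [0.798 0.033 0.08 ] 508
top bottle 0.72 [203. 122.] [0.748 0.26  0.06 ] 379
top beaker 0.88 [412. 164.] [ 0.62  -0.419  0.05 ] 535
top beaker 0.21 [272. 109.] [0.795 0.039 0.05 ] 499
top jar 0.69 [395. 208.] [ 0.478 -0.369  0.03 ] 304
top stopper 0.49 [294. 182.] [ 0.558 -0.037  0.016] 5668
top stopper 0.35 [271. 110.] [0.803 0.041 0.016] 480
0.9 [ 0.14927796 -0.52936814  0.23132659] [[ 9.62452872e-01  2.71448832e-01  2.10858898e-05]
 [ 2.71448832e-01 -9.62452872e-01 -2.99478190e-05]
 [ 1.21648748e-05  3.45471046e-05 -9.99999999e-01]] 0.08548027909081127
```

View pics/s0.png

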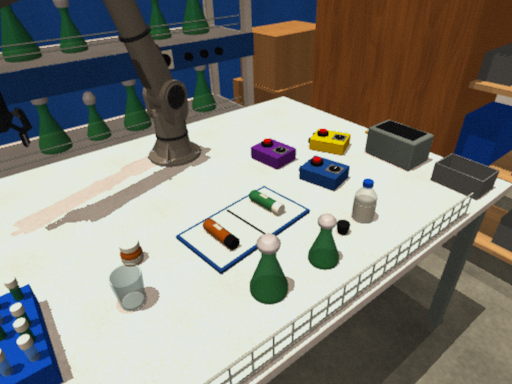

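View pics/t0.png

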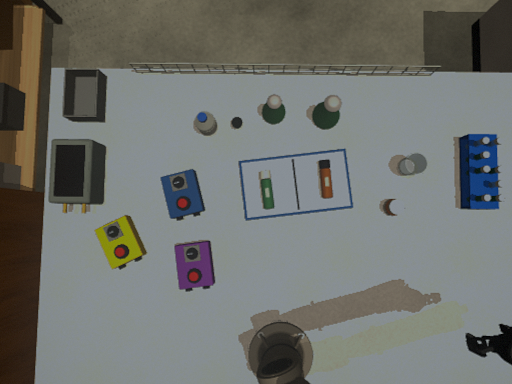

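The scene picture shows the blue console's red button at (316,160), the green tube at (267,203), the amber one at (220,235) and the line at (246,222). In the top picture these are at (182,203), (267,190), (326,179) and (295,184).

Could be mistaken for the start button: purple console (195,275), yellow (121,252). The blue one is at (182,203). For the green tube: amber (326,179) and the flasks. I choose green (267,190) and blue (182,203).

```bash
cat > m.py <<'E'
from h import *
def axis(p,m,z):
    pts=np.array([ray(p,(u,v),z)[:2] for v,u in np.argwhere(m)])
    c=pts.mean(0);w,V=np.linalg.eigh(np.cov(pts.T));d=V[:,1]*np.sign(V[0,1])
    a=(pts-c)@d; e=(pts-c)@V[:,0]
    mid=c+d*(a.max()+a.min())/2
    return mid,np.degrees(np.arctan2(d[1],d[0])),np.ptp(a),np.ptp(e),len(pts)
def run(p):
    f=p["frame"].astype(int);r,g,b=f[...,0],f[...,1],f[...,2]
    K,R,t=map(np.array,(p["K"],p["R"],p["t"]))
    box=lambda x0,x1,y0,y1,z:np.array([[ (lambda q:x0<q[0]<x1 and y0<q[1]<y1)(ray(p,(u,v),z)) for u in range(512)] for v in range(384)])
    bx=box(.46,.66,-.09,.01,.012)
    dark=(f.max(2)<110)&bx
    print("line",axis(p,dark,.012))
    for n in("green_tube","amber_tube"):
        d=nets.cut_out(p,n)
        for q in d[:2]: print(n,q["confidence"],axis(p,q["mask"],.03))
    bx=box(.42,.55,.25,.40,.072)
    red=(r>120)&(g<80)&(b<80)&bx
    print("btn",axis(p,red,.07))
    bx=box(.40,.72,-.27,.17,.012)
    blue=(b>r+40)&(b>g+20)&bx
    pts=np.array([ray(p,(u,v),.012)[:2] for v,u in np.argwhere(blue)],np.float32)
    if len(pts): print("board",cv2.minAreaRect(pts))
E
python3 - <<'E'
from m import *
for c in("top","scene"):
    p=viewer.grab_frame(c);print(c);run(p)
    if c=="top": cv2.imwrite("pics/c1.png",cv2.resize(p["frame"][140:225,160:360,::-1],None,fx=4,fy=4))
E
```

```text
top
line (array([ 0.55568996, -0.0473623 ]), np.float64(6.9701058506902145), np.float64(0.19781842190794724), np.float64(0.09786865205081183), 175)
green_tube 0.89 (array([0.53291663, 0.05408238]), np.float64(7.773899753006595), np.float64(0.12465583215937459), np.float64(0.03448716285266761), 363)
amber_tube 0.73 (array([ 0.5699741 , -0.13911244]), np.float64(3.959967533594254), np.float64(0.12622960803317815), np.float64(0.04214107847650144), 452)
btn (array([0.48504822, 0.31976514]), np.float64(40.63745687437243), np.float64(0.02538463040461454), np.float64(0.024588130414122566), 56)
board ((0.5538783669471741, -0.043208926916122437), (0.19779956340789795, 0.35631540417671204), 7.452856063842773)
scene
line (array([ 0.56792082, -0.03681892]), np.float64(15.588489647369691), np.float64(0.19325966624749907), np.float64(0.035264070744977186), 60)
green_tube 0.89 (array([0.53308889, 0.05125572]), np.float64(5.131910384918841), np.float64(0.15225435738219179), np.float64(0.054036418175010814), 398)
green_tube 0.42 (array([0.77010068, 0.06857309]), np.float64(-50.58932724710737), np.float64(0.22487707669513107), np.float64(0.07393152015468299), 1113)
amber_tube 0.97 (array([ 0.574042  , -0.14161053]), np.float64(2.799118148946016), np.float64(0.15269723119938153), np.float64(0.04491912313110428), 502)
btn (array([0.4891024 , 0.31509076]), np.float64(-47.46980112119695), np.float64(0.031144077693664243), np.float64(0.024730958587938404), 33)
board ((0.558687686920166, -0.04646328091621399), (0.20235168933868408, 0.36140176653862), 7.5607686042785645)
```

View pics/c1.png

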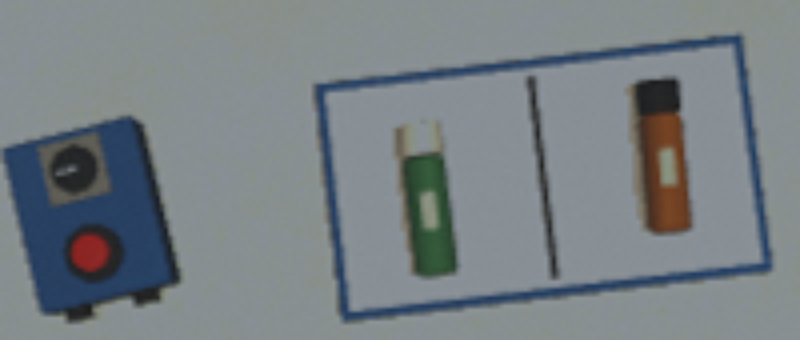

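The crop shows the blue console with the red button at (90,252), the green tube at (430,198), the line from (532,78) to (555,277) and the amber tube at (665,155). The choices are confirmed. The board centre is about (0.555,-0.044), with the line at +7.5° and the green tube about +0.099 m across it. I'll push with both open fingers spread along the tube to keep it parallel.

Emit:
drive_tool(
  rows=[
    {"x":0.25,"y":-0.235,"z":0,"roll":-50,"gripper":1},
    {"x":0.25,"y":-0.235,"z":0,"roll":-50,"gripper":1},
    {"x":0.25,"y":-0.235,"z":0,"roll":-50,"gripper":1},
    {"x":0.25,"y":-0.235,"z":0,"roll":-50,"gripper":1},
    {"x":0.25,"y":-0.235,"z":0,"roll":-50,"gripper":1},
    {"x":0.25,"y":-0.235,"z":0,"roll":-50,"gripper":1},
    {"x":0.25,"y":-0.235,"z":0,"roll":-50,"gripper":1},
    {"x":0.25,"y":-0.235,"z":0,"roll":-50,"gripper":1},
  ],
)

```text
time: 1.87
tool_pos: [0.3217, -0.2419, 0.2316]
eef_rot: [[0.407, 0.913, 0.001], [0.913, -0.407, -0.001], [-0.001, 0.001, -1.0]]
contact_force: [0.8, 0.5, -0.6]
grip_width: 0.0855
gripper_force: 0.0
```

```bash
cat > go.py <<'E'
import sys
from h import *
U=np.array([np.cos(np.radians(7.5)),np.sin(np.radians(7.5))]);V=np.array([-U[1],U[0]]);L=np.array([.555,-.044])
def go(P,yaw=7.5):
    s=manip.get_state();R=np.array(s["eef_rot"]);p=np.array(s["tool_pos"])
    ya=np.degrees(np.arctan2(R[1,1],R[0,1]))
    q=(p[:2]-L)
    print("t",round(s["time"],2),"pos",p.round(4),"along/across",(q@U).round(4),(q@V).round(4),"yawY",round(ya,2),"F",np.round(s["contact_force"],1))
    print("shift",(R.T@(np.array(P)-p)).round(4),"roll",round(-(yaw-ya),2),"zdir",R[:,2].round(3))
def line(a,c,z,yaw=7.5): go([*(L+a*U+c*V),z],yaw)
E
python3 -c "
from go import *
line(-.009,.143,.2)"
```

```text
t 1.87 pos [ 0.3217 -0.2419  0.2316] along/across -0.2571 -0.1657 yawY -24.03 F [ 0.8  0.5 -0.6]
shift [0.3929 0.05   0.0314] roll -31.53 zdir [ 0.001 -0.001 -1.   ]
```

Emit:
drive_tool(
  rows=[
    {"x":0.393,"y":0.05,"z":0.03,"roll":-31.5},
    {"x":0.393,"y":0.05,"z":0.03,"roll":-31.5},
    {"x":0.393,"y":0.05,"z":0.03,"roll":-31.5},
    {"x":0.393,"y":0.05,"z":0.03,"roll":-31.5},
    {"x":0.393,"y":0.05,"z":0.03,"roll":-31.5},
    {"x":0.393,"y":0.05,"z":0.03,"roll":-31.5},
    {"x":0.393,"y":0.05,"z":0.03,"roll":-31.5},
    {"x":0.393,"y":0.05,"z":0.03,"roll":-31.5},
  ],
)

```text
invalid input
```

```bash
python3 -c "
from go import *
line(-.009,.143,.12)"
```

```text
t 1.87 pos [ 0.3217 -0.2419  0.2316] along/across -0.2571 -0.1657 yawY -24.03 F [ 0.8  0.5 -0.6]
shift [0.393  0.0499 0.1114] roll -31.53 zdir [ 0.001 -0.001 -1.   ]
```

Emit:
drive_tool(
  rows=[
    {"x":0.393,"y":0.05,"z":0.03,"roll":-31.5,"gripper":1},
    {"x":0.393,"y":0.05,"z":0.03,"roll":-31.5,"gripper":1},
    {"x":0.393,"y":0.05,"z":0.03,"roll":-31.5,"gripper":1},
    {"x":0.393,"y":0.05,"z":0.03,"roll":-31.5,"gripper":1},
    {"x":0.393,"y":0.05,"z":0.03,"roll":-31.5,"gripper":1},
    {"x":0.393,"y":0.05,"z":0.03,"roll":-31.5,"gripper":1},
    {"x":0.393,"y":0.05,"z":0.03,"roll":-31.5,"gripper":1},
    {"x":0.393,"y":0.05,"z":0.03,"roll":-31.5,"gripper":1},
  ],
)

```text
time: 2.53
tool_pos: [0.4956, 0.0412, 0.2062]
eef_rot: [[-0.125, 0.992, 0.001], [0.992, 0.125, -0.001], [-0.001, 0.001, -1.0]]
contact_force: [-0.1, -0.6, 0.6]
grip_width: 0.0855
gripper_force: 0.0
```

```bash
python3 -c "
from go import *
line(-.009,.143,.12)"
```

```text
t 2.53 pos [0.4956 0.0412 0.2062] along/across -0.0477 0.0922 yawY 7.2 F [-0.1 -0.6  0.6]
shift [0.051  0.0384 0.0862] roll -0.3 zdir [ 0.001 -0.001 -1.   ]
```

Emit:
drive_tool(
  rows=[
    {"x":0.051,"y":0.038,"z":0.04,"roll":-0.3,"gripper":1},
    {"x":0.051,"y":0.038,"z":0.086,"roll":-0.3,"gripper":1},
    {"x":0.051,"y":0.038,"z":0.086,"roll":-0.3,"gripper":1},
    {"x":0.051,"y":0.038,"z":0.086,"roll":-0.3,"gripper":1},
    {"x":0.051,"y":0.038,"z":0.086,"roll":-0.3,"gripper":1},
  ],
)

```text
time: 2.95
tool_pos: [0.5248, 0.095, 0.1189]
eef_rot: [[-0.133, 0.991, -0.004], [0.991, 0.133, -0.001], [0.0, -0.004, -1.0]]
contact_force: [0.6, -0.3, 0.1]
grip_width: 0.0852
gripper_force: 0.0
```

```bash
cat > w.py <<'E'
from go import *
def wray(p,s,uv,z):
    K=np.array(p["K"]);x=(uv[0]-K[0,2])/K[0,0];y=(uv[1]-K[1,2])/K[1,1];th=np.hypot(x,y)
    d=np.array([x/th*np.sin(th),y/th*np.sin(th),np.cos(th)]) if th>0 else np.array([0,0,1.])
    H=np.array(p["hand_eye"]);R=np.array(s["eef_rot"])
    d=R@H[:3,:3]@d;c=R@H[:3,3]+np.array(s["tool_pos"])
    return c+d*(z-c[2])/d[2]
def look(name):
    s=manip.get_state();p=viewer.grab_frame("wrist");save(p,name);return s,p
E
python3 - <<'E'
from w import *
line(-.009,.143,.015)
s,p=look("w1.png")
for n in("green_tube","amber_tube"):
  for d in nets.cut_out(p,n)[:2]:
    q=np.array([wray(p,s,(u,v),.03)[:2] for v,u in np.argwhere(d["mask"])])
    r=cv2.minAreaRect(q.astype(np.float32)); c=np.array(r[0])-L
    print(n,d["confidence"],d["xy"],r,(c@U).round(4),(c@V).round(4))
E
```

```text
t 2.95 pos [0.5248 0.095  0.1189] along/across -0.0118 0.1418 yawY 7.62 F [ 0.6 -0.3  0.1]
shift [0.0012 0.0032 0.1039] roll 0.12 zdir [-0.004 -0.001 -1.   ]
green_tube 0.93 [263.8, 242.0] ((0.5351591110229492, 0.050428152084350586), (0.13260722160339355, 0.040952350944280624), 7.751521110534668) -0.0073 0.0962
```

View pics/w1.png

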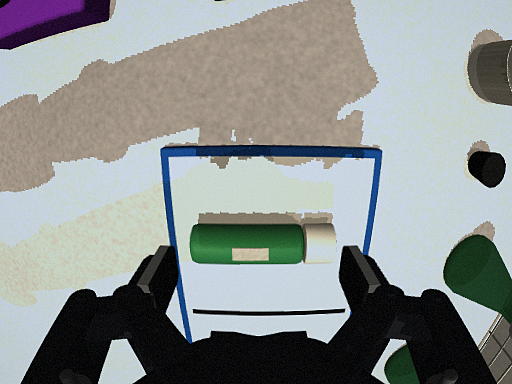

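The wrist picture shows the green tube at (264,243), cap to the right, and the line from (193,311) to (344,310). Next I'll measure the line from here and check where the TCP projects.

```bash
python3 - <<'E'
from w import *
s=manip.get_state();p=viewer.grab_frame("wrist");print(np.round(p["hand_eye"],3),np.round(p["K"],1))
f=p["frame"].max(2)
m=np.zeros(f.shape,bool);m[303:319,188:350]=f[303:319,188:350]<90
q=np.array([wray(p,s,(u,v),.012)[:2] for v,u in np.argwhere(m)])
r=cv2.minAreaRect(q.astype(np.float32));print(r);c=q.mean(0);print(c,((c-L)@U,(c-L)@V))
w,E=np.linalg.eigh(np.cov(q.T));print(np.degrees(np.arctan(E[1,1]/E[0,1])))
g=wray(p,s,(264,204+40),.03)
for v in(224,263):print(v,((wray(p,s,(264,v),.03)[:2]-L)@V).round(4))
E
```

```text
[[-0.    -0.949 -0.315  0.08 ]
 [ 1.    -0.     0.     0.001]
 [-0.    -0.315  0.949 -0.142]
 [ 0.     0.     0.     1.   ]] [[297.3   0.  258.2]
 [  0.  297.3 191.1]
 [  0.    0.    1. ]]
((0.5629740953445435, -0.04299810528755188), (0.18254177272319794, 0.023413976654410362), 2.1447975635528564)
[ 0.55624323 -0.04487815] (np.float64(0.0011179712845409949), np.float64(-0.0010329138848465093))
7.134571003526852
224 0.1127
263 0.0728
```

Emit:
drive_tool(
  rows=[
    {"x":0.001,"y":0.005,"z":0.03,"roll":0,"gripper":1},
    {"x":0.001,"y":0.005,"z":0.06,"roll":0,"gripper":1},
    {"x":0.001,"y":0.005,"z":0.085,"roll":0,"gripper":1},
    {"x":0.001,"y":0.005,"z":0.1,"roll":0,"gripper":1},
    {"x":0.001,"y":0.005,"z":0.103,"roll":0,"gripper":1},
    {"x":0.001,"y":0.005,"z":0.103,"roll":0,"gripper":1},
    {"x":0.001,"y":0.005,"z":0.103,"roll":0,"gripper":1},
  ],
)

```text
time: 3.73
tool_pos: [0.5324, 0.0965, 0.019]
eef_rot: [[-0.13, 0.991, 0.003], [0.991, 0.13, 0.0], [-0.0, 0.003, -1.0]]
contact_force: [-0.3, -0.0, -0.0]
grip_width: 0.0854
gripper_force: 0.0
```

```bash
python3 - <<'E'
from w import *
line(-.007,.03,.016)
look("w2.png")
E
```

```text
t 3.73 pos [0.5324 0.0965 0.019 ] along/across -0.004 0.1423 yawY 7.49 F [-0.3 -0.  -0. ]
shift [-0.1123 -0.003   0.003 ] roll -0.01 zdir [ 0.003  0.    -1.   ]
```

View pics/w2.png

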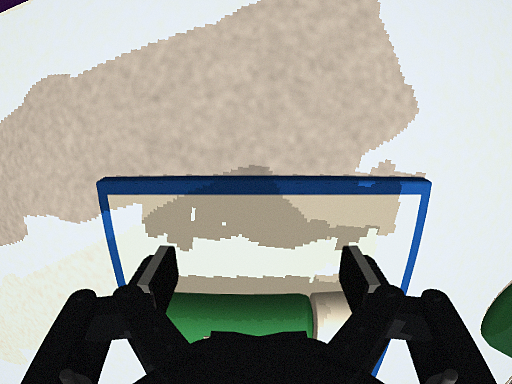

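The fingers stand behind the tube, at about (155,275) and (360,275), and clear of the board. Now I'll push slowly.

Emit:
drive_tool(
  rows=[
    {"x":-0.006,"y":-0.003,"z":0.002,"roll":0,"gripper":1},
    {"x":-0.012,"y":-0.003,"z":0.002,"roll":0,"gripper":1},
    {"x":-0.016,"y":-0.003,"z":0.002,"roll":0,"gripper":1},
    {"x":-0.019,"y":-0.003,"z":0.002,"roll":0,"gripper":1},
    {"x":-0.022,"y":-0.003,"z":0.002,"roll":0,"gripper":1},
    {"x":-0.025,"y":-0.003,"z":0.002,"roll":0,"gripper":1},
    {"x":-0.028,"y":-0.003,"z":0.002,"roll":0,"gripper":1},
    {"x":-0.031,"y":-0.003,"z":0.002,"roll":0,"gripper":1},
  ],
)

```text
time: 4.45
tool_pos: [0.532, 0.0654, 0.0151]
eef_rot: [[-0.132, 0.991, -0.0], [0.991, 0.132, 0.0], [0.0, -0.0, -1.0]]
contact_force: [0.4, 0.3, 0.0]
grip_width: 0.0855
gripper_force: 0.0
```

Emit:
drive_tool(
  rows=[
    {"x":-0.004,"y":0,"z":0,"roll":0,"gripper":1},
    {"x":-0.008,"y":0,"z":0,"roll":0,"gripper":1},
    {"x":-0.012,"y":0,"z":0,"roll":0,"gripper":1},
    {"x":-0.016,"y":0,"z":0,"roll":0,"gripper":1},
    {"x":-0.02,"y":0,"z":0,"roll":0,"gripper":1},
    {"x":-0.023,"y":0,"z":0,"roll":0,"gripper":1},
    {"x":-0.026,"y":0,"z":0,"roll":0,"gripper":1},
    {"x":-0.028,"y":0,"z":0,"roll":0,"gripper":1},
  ],
)

```text
time: 5.12
tool_pos: [0.5357, 0.0373, 0.0151]
eef_rot: [[-0.131, 0.991, -0.0], [0.991, 0.131, -0.0], [-0.0, -0.0, -1.0]]
contact_force: [0.2, 0.2, 0.8]
grip_width: 0.0853
gripper_force: 0.0
```

```bash
cat > tube.py <<'E'
from w import *
for c in("wrist","top","scene"):
  s=manip.get_state();p=viewer.grab_frame(c)
  for d in nets.cut_out(p,"green_tube")[:1]:
    f=(lambda uv:wray(p,s,uv,.03)) if c=="wrist" else (lambda uv:ray(p,uv,.03))
    q=np.array([f((u,v))[:2] for v,u in np.argwhere(d["mask"])])
    r=cv2.minAreaRect(q.astype(np.float32));k=np.array(r[0])-L
    print(c,round(d["confidence"],2),np.round(r[1],3),round(r[2],1),"along",(k@U).round(4),"across",(k@V).round(4))
line(-.007,.03,.016)
E
python3 tube.py
```

```text
wrist 0.84 [0.107 0.048] 6.8 along -0.0077 across 0.0516
scene 0.63 [0.155 0.056] 7.4 along -0.008 across 0.054
t 5.42 pos [0.5356 0.0382 0.0152] along/across -0.0085 0.0841 yawY 7.58 F [-0.9  0.1 -0.3]
shift [-0.0541  0.0014 -0.0009] roll 0.08 zdir [ 0.  0. -1.]
```

Emit:
drive_tool(
  rows=[
    {"x":-0.003,"y":0,"z":0,"roll":0,"gripper":1},
    {"x":-0.007,"y":0,"z":0,"roll":0,"gripper":1},
    {"x":-0.011,"y":0,"z":0,"roll":0,"gripper":1},
    {"x":-0.015,"y":0,"z":0,"roll":0,"gripper":1},
    {"x":-0.019,"y":0,"z":0,"roll":0,"gripper":1},
    {"x":-0.023,"y":0,"z":0,"roll":0,"gripper":1},
    {"x":-0.026,"y":0,"z":0,"roll":0,"gripper":1},
    {"x":-0.029,"y":0,"z":0,"roll":0,"gripper":1},
  ],
)

```text
time: 6.08
tool_pos: [0.5394, 0.0085, 0.0151]
eef_rot: [[-0.131, 0.991, -0.0], [0.991, 0.131, -0.0], [-0.0, -0.0, -1.0]]
contact_force: [-0.2, 0.3, -0.3]
grip_width: 0.0854
gripper_force: 0.0
```

Emit:
drive_tool(
  rows=[
    {"x":-0.003,"y":0,"z":0,"roll":0,"gripper":1},
    {"x":-0.006,"y":0,"z":0,"roll":0,"gripper":1},
    {"x":-0.009,"y":0,"z":0,"roll":0,"gripper":1},
    {"x":-0.0115,"y":0,"z":0,"roll":0,"gripper":1},
    {"x":-0.014,"y":0,"z":0,"roll":0,"gripper":1},
    {"x":-0.016,"y":0,"z":0,"roll":0,"gripper":1},
    {"x":-0.018,"y":0,"z":0,"roll":0,"gripper":1},
    {"x":-0.019,"y":0,"z":0,"roll":0,"gripper":1},
  ],
)

```text
time: 6.75
tool_pos: [0.5419, -0.0102, 0.0151]
eef_rot: [[-0.131, 0.991, -0.0], [0.991, 0.131, -0.0], [-0.0, -0.0, -1.0]]
contact_force: [0.2, 0.5, 0.5]
grip_width: 0.0854
gripper_force: 0.0
```

```bash
python3 tube.py; python3 tube.py; python3 -c "
from h import *
p=viewer.grab_frame('top');cv2.imwrite('pics/c2.png',cv2.resize(p['frame'][140:225,220:360,::-1],None,fx=5,fy=5))"
```

```text
wrist 0.91 [0.107 0.049] 8.7 along -0.0079 across 0.0037
scene 0.96 [0.155 0.048] 6.0 along -0.0074 across 0.0057
t 7.05 pos [ 0.5419 -0.0095  0.0151] along/across -0.0085 0.0359 yawY 7.57 F [ 0.6 -0.2  0.5]
shift [-0.0059  0.0015 -0.0009] roll 0.07 zdir [-0.  0. -1.]
wrist 0.82 [0.108 0.048] 7.6 along -0.0078 across 0.0027
scene 0.74 [0.151 0.05 ] 8.7 along -0.0104 across 0.0078
t 7.35 pos [ 0.5419 -0.0097  0.0151] along/across -0.0085 0.0357 yawY 7.55 F [-0.7 -0.3  0.8]
shift [-0.0057  0.0015 -0.0009] roll 0.05 zdir [-0. -0. -1.]
```

View pics/c2.png

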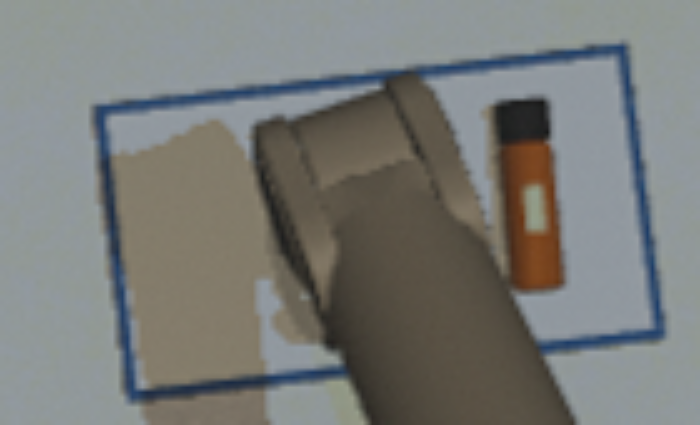

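The top view is blocked by the arm. The amber tube has not moved at (530,195). I'll back off and rise for a clear wrist look.

Emit:
drive_tool(
  rows=[
    {"x":0.005,"y":0,"z":0,"roll":0,"gripper":1},
    {"x":0.025,"y":0,"z":0,"roll":0,"gripper":1},
    {"x":0.055,"y":0,"z":-0.03,"roll":0,"gripper":1},
    {"x":0.075,"y":0,"z":-0.06,"roll":0,"gripper":1},
    {"x":0.075,"y":0,"z":-0.09,"roll":0,"gripper":1},
    {"x":0.075,"y":0,"z":-0.1,"roll":0,"gripper":1},
    {"x":0.075,"y":0,"z":-0.1,"roll":0,"gripper":1},
    {"x":0.075,"y":0,"z":-0.1,"roll":0,"gripper":1},
  ],
)

```text
time: 8.07
tool_pos: [0.5321, 0.064, 0.1149]
eef_rot: [[-0.13, 0.991, 0.0], [0.991, 0.13, -0.001], [-0.001, 0.0, -1.0]]
contact_force: [-0.4, -0.0, 0.6]
grip_width: 0.0854
gripper_force: 0.0
```

```bash
python3 tube.py; python3 -c "
from w import *
look('w3.png')"
```

```text
wrist 0.72 [0.133 0.047] 7.3 along -0.0074 across 0.0044
top 0.85 [0.129 0.038] 5.9 along -0.0074 across 0.0081
scene 0.69 [0.154 0.049] 6.0 along -0.008 across 0.0052
t 8.37 pos [0.5312 0.064  0.1137] along/across -0.0095 0.1102 yawY 7.5 F [-0.3 -0.2  0.3]
shift [-0.0802  0.0028  0.0977] roll 0.0 zdir [-0.003 -0.    -1.   ]
```

View pics/w3.png

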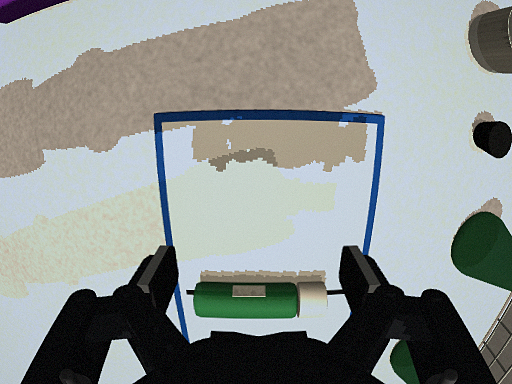

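The picture shows the tube at (260,300), with line ends showing at (190,292) and (335,292). I'll measure it with tangent rays in this one view, relative to the line.

```bash
python3 - <<'E'
from w import *
s=manip.get_state();p=viewer.grab_frame("wrist");f=p["frame"].astype(int)
for u in(205,220,270,285):   # tube: green pixels rows
    g=f[260:335,u];m=np.argwhere((g[:,1]>g[:,0]+25)&(g[:,1]>g[:,2]+15)).ravel()+260
    pts=[]
    for v in(m.min()-.5,m.max()+.5):
        a=wray(p,s,(u,v),.03);b=wray(p,s,(u,v),.1);pts.append((( a[:2]-L)@V,(b[:2]-L)@V))
    # in (across,z): camera c; bisect tangents
    R=np.array(s["eef_rot"]);H=np.array(p["hand_eye"]);c=R@H[:3,3]+s["tool_pos"];cc=(c[:2]-L)@V
    an=[np.arctan2(a-cc,c[2]-.03) for a,_ in pts];t=np.mean(an)
    print(u,m.min(),m.max(),"axis across",round(cc+np.tan(t)*(c[2]-.03),4),"half w",round((an[1]-an[0])/2*(c[2]-.03)/np.cos(t),4))
for u in(190,191,192,330,333,336,338):
    g=f[280:305,u].max(1);m=np.argwhere(g<90).ravel()+280
    if len(m): x=wray(p,s,(u,m.mean()),.012)[:2]-L;print(u,m.min(),m.max(),"line",(x@U).round(4),(x@V).round(4))
E
```

```text
205 287 316 axis across 0.0017 half w -0.015
220 284 317 axis across 0.0037 half w -0.0169
270 289 318 axis across 0.0007 half w -0.0149
285 288 317 axis across 0.0017 half w -0.0149
190 290 294 line -0.08 -0.0013
191 290 294 line -0.0789 -0.0012
192 290 294 line -0.0778 -0.0011
330 290 294 line 0.066 -0.0012
333 290 293 line 0.0692 -0.0008
336 290 293 line 0.0725 -0.001
338 290 293 line 0.0747 -0.0012
```

The tube axis is at about +0.005 and the line at -0.001, so roughly 6–7 mm remain. I'll go back down and nudge.

Emit:
drive_tool(
  rows=[
    {"x":-0.02,"y":0,"z":0.03,"roll":0,"gripper":1},
    {"x":-0.04,"y":0,"z":0.06,"roll":0,"gripper":1},
    {"x":-0.05,"y":0,"z":0.09,"roll":0,"gripper":1},
    {"x":-0.055,"y":0,"z":0.1,"roll":0,"gripper":1},
    {"x":-0.06,"y":0,"z":0.1,"roll":0,"gripper":1},
    {"x":-0.065,"y":0,"z":0.1,"roll":0,"gripper":1},
    {"x":-0.069,"y":0,"z":0.1,"roll":0,"gripper":1},
    {"x":-0.071,"y":0,"z":0.1,"roll":0,"gripper":1},
  ],
)

```text
time: 9.13
tool_pos: [0.5433, -0.0055, 0.0172]
eef_rot: [[-0.132, 0.991, 0.004], [0.991, 0.132, 0.0], [-0.0, 0.004, -1.0]]
contact_force: [0.8, 0.3, 0.4]
grip_width: 0.0853
gripper_force: 0.0
```

Emit:
drive_tool(
  rows=[
    {"x":-0.002,"y":0,"z":0,"roll":0,"gripper":1},
    {"x":-0.004,"y":0,"z":0,"roll":0,"gripper":1},
    {"x":-0.0055,"y":0,"z":0,"roll":0,"gripper":1},
    {"x":-0.007,"y":0,"z":0,"roll":0,"gripper":1},
    {"x":-0.0085,"y":0,"z":0,"roll":0,"gripper":1},
    {"x":-0.0095,"y":0,"z":0,"roll":0,"gripper":1},
    {"x":-0.0105,"y":0,"z":0,"roll":0,"gripper":1},
    {"x":-0.0105,"y":0,"z":0,"roll":0,"gripper":1},
  ],
)

```text
time: 9.8
tool_pos: [0.5427, -0.0165, 0.015]
eef_rot: [[-0.131, 0.991, -0.0], [0.991, 0.131, -0.0], [-0.0, -0.0, -1.0]]
contact_force: [-0.4, 0.4, -0.5]
grip_width: 0.0851
gripper_force: 0.0
```

```bash
python3 tube.py
```

```text
wrist 0.77 [0.108 0.047] 8.1 along -0.0079 across -0.0029
scene 0.96 [0.152 0.052] 8.7 along -0.0088 across 0.0002
t 10.1 pos [ 0.5427 -0.0161  0.0151] along/across -0.0085 0.0293 yawY 7.56 F [-0.1  0.2  0.4]
shift [ 0.0007  0.0015 -0.0009] roll 0.06 zdir [-0.  0. -1.]
```

Emit:
drive_tool(
  rows=[
    {"x":0.003,"y":0,"z":0,"roll":0,"gripper":1},
    {"x":0.02,"y":0,"z":0,"roll":0,"gripper":1},
    {"x":0.055,"y":0,"z":-0.03,"roll":0,"gripper":1},
    {"x":0.081,"y":0,"z":-0.06,"roll":0,"gripper":1},
    {"x":0.081,"y":0,"z":-0.09,"roll":0,"gripper":1},
    {"x":0.081,"y":0,"z":-0.1,"roll":0,"gripper":1},
    {"x":0.081,"y":0,"z":-0.1,"roll":0,"gripper":1},
    {"x":0.081,"y":0,"z":-0.1,"roll":0,"gripper":1},
  ],
)

```text
time: 10.77
tool_pos: [0.5322, 0.0632, 0.1149]
eef_rot: [[-0.13, 0.991, 0.0], [0.991, 0.13, -0.001], [-0.001, 0.0, -1.0]]
contact_force: [-0.3, -0.3, -1.5]
grip_width: 0.0858
gripper_force: 0.0
```

```bash
python3 tube.py; python3 -c "
from w import *
s,p=look('w4.png')
cv2.imwrite('pics/c4.png',cv2.resize(p['frame'][250:340,170:360,::-1],None,fx=4,fy=4))
t=viewer.grab_frame('top')
for n in('amber_tube',):
  d=nets.cut_out(t,n)[0];print(n,d['xy'],ray(t,d['xy'],.03))
go([.487,.317,.2],7.5)"
```

```text
wrist 0.6 [0.134 0.05 ] 7.6 along -0.0073 across -0.0021
top 0.97 [0.13  0.041] 6.7 along -0.008 across 0.0023
scene 0.57 [0.156 0.052] 6.9 along -0.0069 across -0.0016
t 11.07 pos [0.5312 0.0633 0.1136] along/across -0.0096 0.1095 yawY 7.49 F [ 0.5 -0.2  0.2]
shift [-0.0795  0.0029  0.0976] roll -0.01 zdir [-0.003 -0.    -1.   ]
amber_tube [323.4, 178.9] [ 0.56992483 -0.13391479  0.03      ]
t 11.22 pos [0.5318 0.0639 0.1145] along/across -0.0089 0.11 yawY 7.53 F [ 0.5 -0.3  0.1]
shift [ 0.2568 -0.0113 -0.0854] roll 0.03 zdir [-0.001  0.    -1.   ]
```

View pics/c4.png

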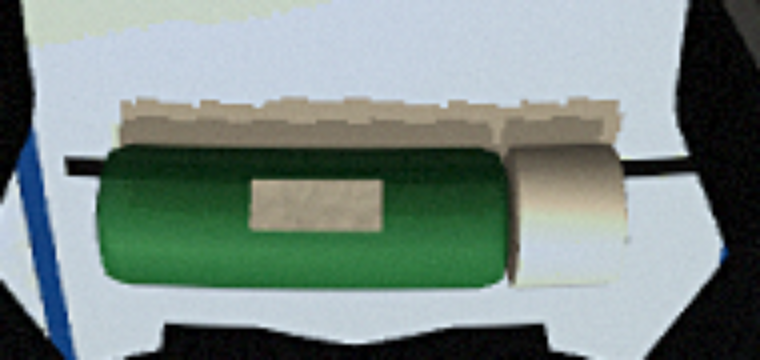

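The crop shows the tube over the line, which shows at both ends ((80,165) and (660,167)), parallel and within about 1 mm. Now the button: go above the blue console and shut the fingers.

Emit:
drive_tool(
  rows=[
    {"x":0.03,"y":0,"z":-0.04,"roll":0,"gripper":-1},
    {"x":0.07,"y":-0.011,"z":-0.06,"roll":0,"gripper":-1},
    {"x":0.257,"y":-0.011,"z":-0.06,"roll":0,"gripper":-1},
    {"x":0.257,"y":-0.011,"z":-0.06,"roll":0,"gripper":-1},
    {"x":0.257,"y":-0.011,"z":-0.06,"roll":0,"gripper":-1},
    {"x":0.257,"y":-0.011,"z":-0.06,"roll":0,"gripper":-1},
    {"x":0.257,"y":-0.011,"z":-0.06,"roll":0,"gripper":-1},
    {"x":0.257,"y":-0.011,"z":-0.06,"roll":0,"gripper":-1},
  ],
)

```text
time: 11.88
tool_pos: [0.4826, 0.3275, 0.1758]
eef_rot: [[-0.144, 0.99, -0.002], [0.989, 0.144, 0.009], [0.009, -0.001, -1.0]]
contact_force: [-0.9, 1.1, 1.4]
grip_width: 0.0001
gripper_force: 0.0
```

Emit:
drive_tool(
  rows=[
    {"x":0,"y":0,"z":0,"roll":0,"gripper":-1},
    {"x":0,"y":0,"z":0,"roll":0,"gripper":-1},
    {"x":0,"y":0,"z":0,"roll":0,"gripper":-1},
  ],
)

```text
time: 12.13
tool_pos: [0.4885, 0.3152, 0.1746]
eef_rot: [[-0.128, 0.992, 0.0], [0.992, 0.128, -0.002], [-0.002, -0.0, -1.0]]
contact_force: [0.1, -0.2, 0.7]
grip_width: -0.0001
gripper_force: 0.0
```

```bash
cat > b.py <<'E'
from w import *
s,p=look("w5.png");f=p["frame"].astype(int);r,g,b=f[...,0],f[...,1],f[...,2]
m=((r>100)&(g<70)&(b<70)).astype(np.uint8)
n,_,st,c=cv2.connectedComponentsWithStats(m)
for i in range(1,n):
    if st[i,4]>50:
        x0,y0,w,h=st[i,:4];cx=(x0+w/2,y0+h/2)
        print(st[i],c[i].round(1),wray(p,s,c[i],.072).round(4),"dia",np.linalg.norm(wray(p,s,(x0,cx[1]),.072)-wray(p,s,(x0+w,cx[1]),.072)).round(4))
        B=wray(p,s,c[i],.072);go([B[0],B[1],.072])
print(manip.get_state()["grip_width"])
E
python3 b.py
```

```text
[239 169  34  34 850] [255.5 185.8] [0.4863 0.3185 0.072 ] dia 0.0294
t 12.18 pos [0.4886 0.3151 0.1748] along/across -0.019 0.3647 yawY 7.35 F [-0.1 -0.   0.5]
shift [ 0.0038 -0.0018  0.1028] roll -0.15 zdir [ 0.    -0.002 -1.   ]
[ 32 184  19  26 356] [ 41.4 197.1] [0.2595 0.2775 0.072 ] dia 0.03
t 12.18 pos [0.4886 0.3151 0.1748] along/across -0.019 0.3647 yawY 7.35 F [-0.1 -0.   0.5]
shift [-0.0079 -0.232   0.1028] roll -0.15 zdir [ 0.    -0.002 -1.   ]
-2.889356681864685e-06
```

View pics/w5.png

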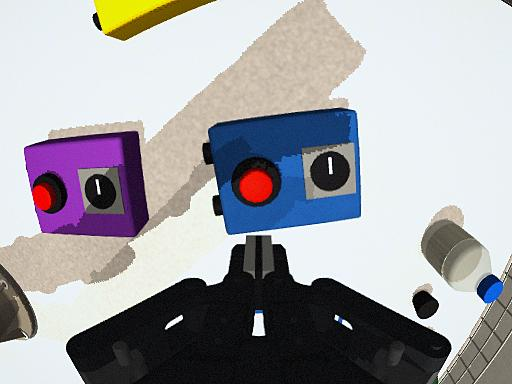

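The blue console's red button is at (256,186), its diameter matches at 72 mm height, and the purple look-alike is at the left. I'll descend, then press in small steps while watching the force.

Emit:
drive_tool(
  rows=[
    {"x":0.003,"y":-0.002,"z":0.03,"roll":0,"gripper":-1},
    {"x":0.003,"y":-0.002,"z":0.06,"roll":0,"gripper":-1},
    {"x":0.003,"y":-0.002,"z":0.08,"roll":0,"gripper":-1},
    {"x":0.003,"y":-0.002,"z":0.094,"roll":0,"gripper":-1},
    {"x":0.003,"y":-0.002,"z":0.098,"roll":0,"gripper":-1},
    {"x":0.003,"y":-0.002,"z":0.098,"roll":0,"gripper":-1},
  ],
)

```text
time: 12.68
tool_pos: [0.4851, 0.3179, 0.0759]
eef_rot: [[-0.129, 0.992, -0.002], [0.992, 0.129, -0.002], [-0.002, -0.002, -1.0]]
contact_force: [0.2, -0.5, 0.6]
grip_width: -0.0002
gripper_force: 0.0
```

Emit:
drive_tool(
  rows=[
    {"x":0,"y":0,"z":0.002,"roll":0,"gripper":-1},
    {"x":0,"y":0,"z":0.004,"roll":0,"gripper":-1},
    {"x":0,"y":0,"z":0.006,"roll":0,"gripper":-1},
    {"x":0,"y":0,"z":0.008,"roll":0,"gripper":-1},
    {"x":0,"y":0,"z":0.009,"roll":0,"gripper":-1},
    {"x":0,"y":0,"z":0.01,"roll":0,"gripper":-1},
    {"x":0,"y":0,"z":0.01,"roll":0,"gripper":-1},
  ],
)

```text
time: 13.27
tool_pos: [0.486, 0.3206, 0.0679]
eef_rot: [[-0.131, 0.991, 0.002], [0.991, 0.131, 0.001], [0.001, 0.002, -1.0]]
contact_force: [1.3, 0.7, 4.0]
grip_width: -0.0
gripper_force: 1.9
```

Emit:
drive_tool(
  rows=[
    {"x":0,"y":0,"z":0.001,"roll":0,"gripper":-1},
    {"x":0,"y":0,"z":0.002,"roll":0,"gripper":-1},
    {"x":0,"y":0,"z":0.003,"roll":0,"gripper":-1},
    {"x":0,"y":0,"z":0.003,"roll":0,"gripper":-1},
    {"x":0,"y":0,"z":0.003,"roll":0,"gripper":-1},
  ],
)

```text
time: 13.68
tool_pos: [0.486, 0.3207, 0.0661]
eef_rot: [[-0.131, 0.991, 0.002], [0.991, 0.131, 0.001], [0.0, 0.003, -1.0]]
contact_force: [-0.8, -2.3, 12.8]
grip_width: 0.0001
gripper_force: 5.7
```

The force is 12.8 N at z = 0.066, so the button is at its stop. Release and rise.

Emit:
drive_tool(
  rows=[
    {"x":0,"y":0,"z":-0.01,"roll":0,"gripper":-1},
    {"x":0,"y":0,"z":-0.03,"roll":0,"gripper":-1},
    {"x":0,"y":0,"z":-0.06,"roll":0,"gripper":-1},
    {"x":0,"y":0,"z":-0.1,"roll":0,"gripper":-1},
    {"x":0,"y":0,"z":-0.11,"roll":0,"gripper":-1},
    {"x":0,"y":0,"z":-0.11,"roll":0,"gripper":-1},
    {"x":0,"y":0,"z":-0.11,"roll":0,"gripper":-1},
  ],
)

```text
time: 14.27
tool_pos: [0.4846, 0.3201, 0.174]
eef_rot: [[-0.132, 0.991, -0.0], [0.991, 0.132, -0.0], [-0.0, -0.0, -1.0]]
contact_force: [0.2, -0.4, -0.7]
grip_width: -0.0001
gripper_force: 0.0
```

```bash
python3 b.py|head -2; python3 tube.py; python3 -c "
from h import *
p=viewer.grab_frame('top');cv2.imwrite('pics/c6.png',cv2.resize(p['frame'][90:225,160:430,::-1],None,fx=2.9,fy=2.9))"
```

```text
[243 175  34  34 832] [259.2 192.2] [0.4862 0.3185 0.072 ] dia 0.0295
t 14.32 pos [0.4841 0.3193 0.1727] along/across -0.0228 0.3695 yawY 7.56 F [-0.  -0.1 -0.1]
top 0.77 [0.124 0.03 ] 8.0 along -0.0079 across 0.0007
scene 0.77 [0.149 0.048] 7.8 along -0.0081 across 0.001
t 14.62 pos [0.4845 0.3197 0.1729] along/across -0.0224 0.3698 yawY 7.55 F [-0.2 -0.2  0.2]
shift [-0.3397  0.0154  0.1572] roll 0.05 zdir [-0.002 -0.001 -1.   ]
```

View pics/c6.png

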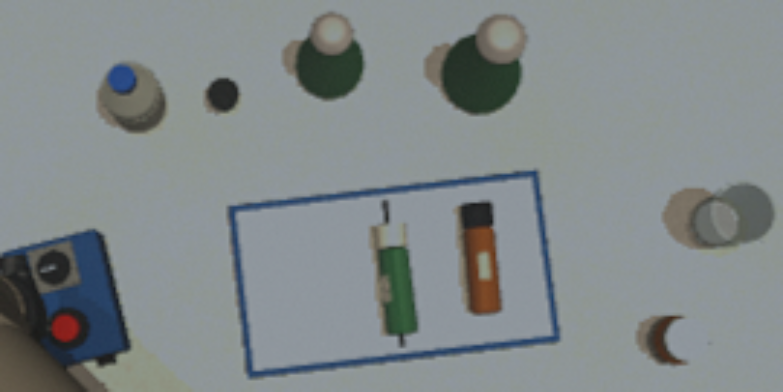

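The top view shows the green tube lying on the line at (397,283), with line ends at (386,212) and (402,342). The amber tube at (482,258) and the other glassware are where they were, and the button is up again. I'm handing in.

```bash
python3 -c "
from h import *
print(job.job_done())"
```

```text
the job is handed in; nothing more can be done
None
```

The job is handed in: the green tube lies on the black line, parallel to it and within about 1–2 mm, and the blue console's red start button was then pressed to its stop (12.8 N at 66 mm) and came back up. It took about 15 s of the 48 s, and the amber tube and other glassware are where they were.

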